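# Clamp a pottery roller in its carving cradle

## Robot

A 7-joint arm with a two-finger parallel gripper is mounted at the origin on the work surface. World frame = base frame: x ahead of the robot, y to its left, z up, the work surface at z = 0. Lengths are in m, angles in degrees, forces in N, time in s.
With the tool pointing down it reaches from about 0.425 to 0.875 m from the base axis. Payload 4.7 kg.
Tool frame: the origin (TCP) lies at the very end of the fingers, on their centre line; the grasp point (between the pads) lies 19 mm behind it (arm.hold_point_z is the distance from the TCP to the grasp point, in m); x points along the fingers, y is the direction in which the jaws open and shut, and the axes are right-handed (so a half turn about x gives the same grasp; the last joint's range is limited). The gripper opens to 85 mm and grips with 20 to 120 N. Pads are 22 mm wide; open, the fingers measure 114 mm over their backs; the gripper's body (76 mm by 85 mm) begins 54 mm behind the grasp point. The pads swing forward as they close: fully open they stand 13 mm farther back than shut.
Start: joints at [75.579, 18.392, -4.016, 83.108, 1.295, 78.541, -3.26], TCP at [0.171, -0.627, 0.199] pointing down, gripper open.
Joint ranges: [-163.93, 163.93], [-17.29, 119.83], [-79.2, 71.16], [3.27, 140.29], [-89.18, 269.18], [5.43, 117.66], [-154.24, 154.24]. Speed limits (degrees/s): [147.25, 147.25, 180, 180, 180, 180, 180].

## Interface

Orientations are given as [roll, pitch, yaw] about the fixed x, y, z axes, in that order (R = Rz(yaw) Ry(pitch) Rx(roll)).
In Python, from plant import arm, snapshot gives the robot as it stands. The module is installed in compiled form; this text tells all that it offers. Calls block until the motion is done:
- arm.reach(position, orientation): joint-space move of the TCP to a pose.
- arm.move_straight(position, rate=0.15, attitude=None, f_stop=None): straight line of the TCP; attitude=None keeps the orientation; rate is the mean speed in m/s. With f_stop (N) it stops when the force on the tool has changed by that much, and returns True; else False.
- arm.move_j(angles): joint-space move.
- arm.command_gripper(opening, strength=None): finger opening in m; strength is the grip in N (None keeps the last); returns when the fingers have stopped.
- arm.dwell(seconds).
- arm.solve_ik(position, orientation): joint angles nearest the present ones, or None.
- arm.observe(): the state.
- snapshot(name): name is "side" or "top"; returns a dict with "pixels" (420x560x3 uint8, red, green, blue), "intrinsics" (3x3 intrinsics, pixels), "R" (3x3) and "t" (3): a world point X has camera coordinates R X + t. Camera axes: x right, y down, z forward; pixel columns grow to the right and rows downward; lengths in m; the calibration is good to about 2 mm. A picture is of the moment at which its call begins. There is no depth.
A pose or a line that the arm cannot do raises arm.IKError and nothing moves.
- arm.close_job(): hands the job in, once; it reports no verdict.
The state is a dict: "t": time; "joints": joint angles; "qvel": joint speeds; "joint_torque": joint torques, N m; "position": TCP position; "eef_rot": TCP orientation; "contact_force": force on the tool from outside, world axes, zero at the start; "moment": the same for the moment, N m; "grip_width": finger opening in m.
Only numpy, scipy, OpenCV 4.12 (cv2) and the standard library are available. Lean on these libraries where they do the work, as an engineer would, in place of code of your own. Each camera call takes 0.05 s, during which the arm holds its last target. There are 200 camera calls.

## Task

Take the wooden roller off its rest and lay it gently in the two V-blocks of the carving cradle, about 2 cm short of the end stop's stud, then slide it along the Vs until its end presses lightly but surely on the stud. Then swing the hinged strap over and press it down firmly until its foot bears on the roller, and leave it so clamped: roller centred in both Vs, end on the stud, strap down. How far stud and foot stick out is set anew each time, so go by feel and strain nothing; do not disturb the bowl, the bottle or the brush.

Things in the scene. Friction and masses are not known exactly. Their poses are not given: they have to be found in the camera images.
- roller_mid (a point): Centre of the roller: plain pale wooden cylinder, diameter 30, length 200, 0.08 to 0.17 kg, flat ends, both alike. x runs along its axis. Starts lying level on two small saddles of a wooden rest, axis 45 above the table. Between the saddles (inner faces 58 either side of the rest's middle) it is free on both sides down to the rest's board, top 10 above the table.
- seat (a point): Point on the axis of a roller seated in the Vs, half-way between the two V-blocks; 60 above the table. x points along the Vs to the stop, z up. Lay the roller with its centre at x about -22: there it rests in both Vs and, released, centres itself. Its end meets the stud when its centre is between x = -8 and 4; its free end is then 100 behind its centre, outside the first block, and can be pushed there.
- block_near (a point): Middle of the bottom of the V in the first V-block, the one away from the stop; 39 above the table, at x = -75, y = 0 of seat. Aluminium, 90-degree V, 30 long, 55 wide, top 60 above the table.
- block_far (a point): The same for the second V-block, alike, at x = 75 of seat, near the stop and under the strap. Both stand on a fixed plywood board, x -125 to 135, y -55 to 75 of seat, top 16 above the table; between the blocks (x -60 to 60) nothing is above the board, so fingers have room.
- bracket (a point): Where the stud comes out of the stop bracket's face: x = 112 of seat, on the seated roller's axis. The stud, a round steel disc of diameter 20 facing the roller, stands 8 to 20 out of this face, set differently each time; its face (stud_face) is not measured. Rigid: it wants about 6 N (at least 2.5 N, held half a second); more than 20 N strains it. Sliding the roller takes 0.5 to 2 N.
- stop: The end stop: upright steel bracket, 44 wide, 14 thick, top 72 above the table, with its stud. Origin at the foot of the bracket's roller-side face, 44 below bracket.
- strap (a joint): Angle of the steel clamp strap, rad: 0 level across the cradle, growing as it opens; 1.7 to 2.1 at the start (up, leaning back from the roller), limit 2.2. A stiff hinge (0.15 N m) holds it where it is left. With a seated roller its foot stops it rigidly somewhere from 0.02 to 0.16. It wants about 10 N on the roller (at least 5 N, held half a second); more than 25 N dents the wood.
- strap_hinge (a point): Strap's hinge axis, parallel to the Vs, at x = 75, y = 45 of seat and 25 higher. At 0 the strap points to -y of seat, over the second block. 8 thick, middle plane through the axis, 18 wide. Its round foot, 45 from the axis, stands 7 to 13 out below it, set differently each time. Pressed at d mm from the axis with F it bears with F d/45 less about 3 N of hinge drag. Cheeks end 96 above the table.
- strap_tip (a point): Middle of the strap's tip, 115 from the hinge axis; the last 24 are a tab 30 wide. The foot's screw stands 6 to 12 above the strap over the foot: press beside it, 60 or more from the axis.
- pinch_bowl: Bystander: pale clay bowl, diameter 84, height 45; origin under its centre.
- slip_bottle: Bystander: white bottle, diameter 56, height 140; origin under its centre.
- brush: Bystander: brush lying on the table; origin under its middle.
There are look-alikes about, which are no part of the job. Leave any purple, red or turquoise look-alike of the part that bears roller_mid alone.

How it is judged:
By the outcome, as a careful person would: the job done as asked, in the order asked, and still so for the second after the job is handed in, with the robot touching nothing.
It also fails if it takes over 72 s, if anything falls off the work surface, if the arm or the gripper's body presses on something with over 40 N, if the wrist force passes 120 N, or if a joint passes its speed limit or range.

## Working session

There is one attempt and no reset: what is moved stays moved. The work goes in short steps, each a Python script; the robot and the scene stay as the last script left them, time stands still between calls to the robot, and variables do not carry over. Pictures are saved under pics/ and viewed, about 8 in all and at most 12, crops included, and the job is handed in when it is done.

```bash
mkdir -p pics; cat > h.py <<'E'
import numpy as np, cv2
from plant import arm, snapshot
def save(cam,name,crop=None,scale=1):
    s=snapshot(cam); im=s["pixels"][:,:,::-1]
    if crop: u0,v0,u1,v1=crop; im=im[v0:v1,u0:u1]
    if scale!=1: im=cv2.resize(im,None,fx=scale,fy=scale,interpolation=cv2.INTER_CUBIC)
    cv2.imwrite(f"pics/{name}.png",im); return s
def ray(s,u,v):
    d=s["R"].T@np.linalg.inv(s["intrinsics"])@np.array([u,v,1.]); c=-s["R"].T@s["t"]; return c,d
def atz(s,u,v,z):
    c,d=ray(s,u,v); return c+d*(z-c[2])/d[2]
def proj(s,X):
    p=s["intrinsics"]@(s["R"]@np.asarray(X,float)+s["t"]); return p[:2]/p[2]
E
python3 - <<'E'
from h import *
for c in("top","side"):
    s=save(c,c+"1",scale=1.4)
    print(c,s["intrinsics"].round(1).tolist(),(-s["R"].T@s["t"]).round(3),s["R"].round(3).tolist())
print(arm.observe())
E
```

```text
top [[488.0, 0.0, 283.6], [0.0, 488.0, 217.1], [0.0, 0.0, 1.0]] [0.248 0.111 1.482] [[0.005, -1.0, -0.005], [-0.979, -0.004, -0.204], [0.204, 0.006, -0.979]]
side [[449.2, 0.0, 281.1], [0.0, 449.2, 205.0], [0.0, 0.0, 1.0]] [0.133 0.993 0.745] [[-0.915, -0.404, 0.003], [-0.228, 0.51, -0.829], [0.334, -0.759, -0.559]]
{'t': 0.1, 'joints': array([75.57849576, 18.43488894, -4.01385089, 83.16841369,  1.29539365,
       78.5423034 , -3.26018848]), 'qvel': array([-0.00699936, -0.11887864,  0.06004956, -0.18954785, -0.04312804,
        0.0756804 ,  0.03847965]), 'joint_torque': array([ 3.13381884e-05, -4.94880116e+01, -3.83941149e-01, -3.15210700e+01,
        1.30613538e-02,  7.48510938e-03,  4.79963001e-05]), 'position': array([ 0.17052913, -0.62666251,  0.19812745]), 'eef_rot': array([-86.30231152,  89.89943418, 108.92709363]), 'contact_force': array([-0.45636131,  1.15011395,  0.46523499]), 'moment': array([-0.04856298, -0.02714008,  0.03589791]), 'grip_width': 0.08549321862546841}
```

View pics/top1.png

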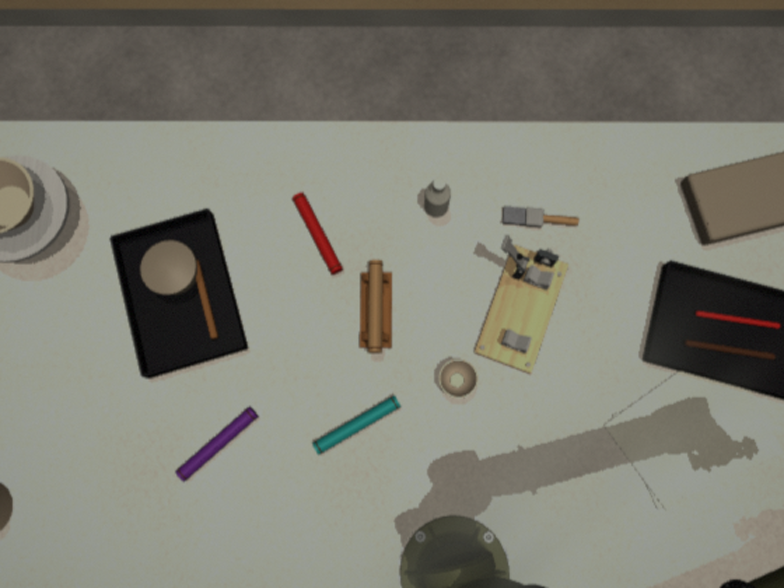

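View pics/side1.png

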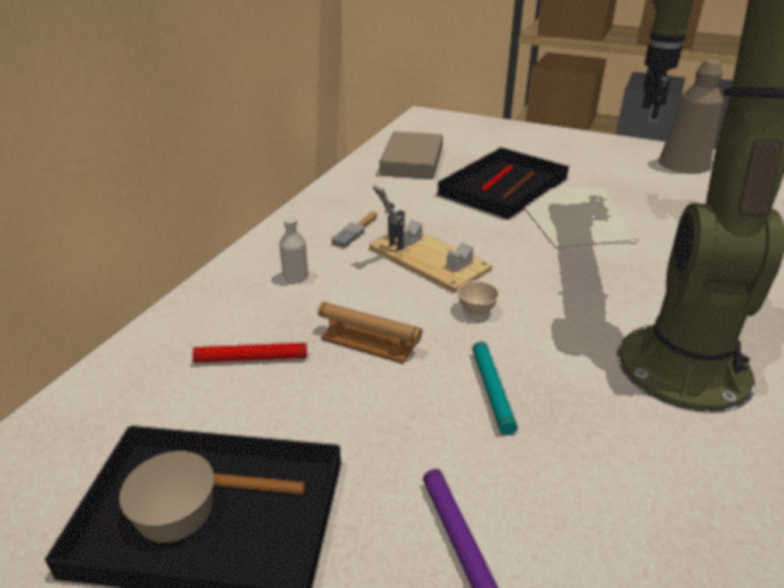

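Top view (784-wide px): roller on its wooden rest at (375,307). What could be taken for it: red rod (317,233), turquoise (356,424), purple (217,443), rods in the trays (205,300), (738,318) and (730,349). The rod on the rest with saddles is the one. Cradle at (522,308), stop (545,257), strap (513,255), bowl (458,378), bottle (437,198), brush (540,217).

```bash
python3 - <<'E'
from h import *
t=snapshot("top")["pixels"][:,:,::-1]; s=snapshot("side")["pixels"][:,:,::-1]
a=cv2.resize(t[165:275,330:415],None,fx=5,fy=5,interpolation=3)   # cradle
b=cv2.resize(t[180:260,245:295],None,fx=5,fy=5,interpolation=3)   # rest
c=np.zeros((600,800,3),np.uint8); c[:550,:425]=a; c[:400,440:690]=b
cv2.imwrite("pics/crop_top.png",c)
d=cv2.resize(s[120:270,215:365],None,fx=4,fy=4,interpolation=3); cv2.imwrite("pics/crop_side.png",d)
E
```

```text
(no output)
```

View pics/crop_top.png

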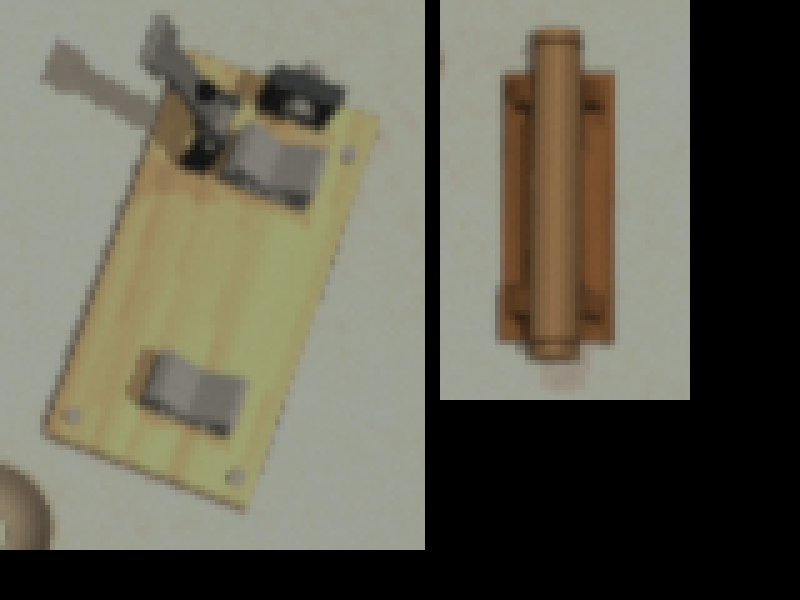

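View pics/crop_side.png

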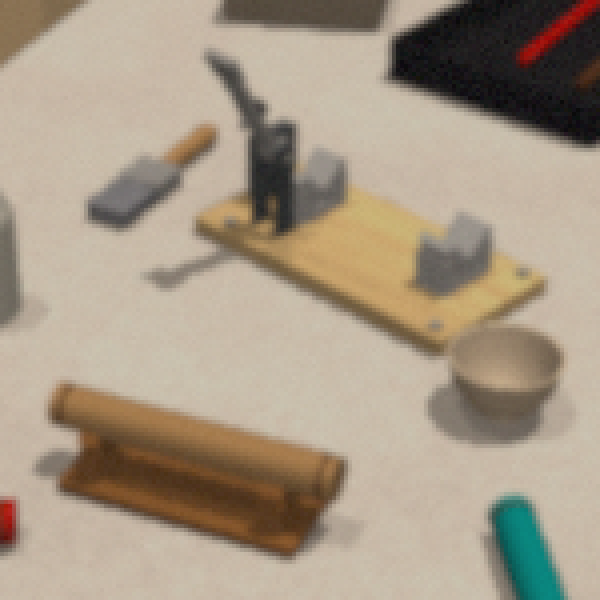

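```bash
cat > fit.py <<'E'
from h import *
from scipy.optimize import least_squares
T=snapshot("top"); S=snapshot("side")
def src(c,u0,v0,f): return np.array([(c[0]+.5)/f-.5+u0,(c[1]+.5)/f-.5+v0])
ta=lambda c:(T,src(c,330,165,5)); tb=lambda c:(T,src((c[0]-440,c[1]),245,180,5)); sd=lambda c:(S,src(c,215,120,4))
def W(p,X):
    c,s_=np.cos(p[2]),np.sin(p[2]); X=np.array(X)/1000
    return [p[0]+c*X[0]-s_*X[1],p[1]+s_*X[0]+c*X[1],X[2]]
cr=[(ta((46,425)),(-125,75,16)),(ta((245,500)),(-125,-55,16)),(ta((380,115)),(135,-55,16)),(ta((190,50)),(135,75,16)),
 (ta((207,362)),(-60,0,39)),(ta((195,402)),(-90,0,39)),(sd((437,341)),(-125,75,16)),(sd((545,277)),(-125,-55,16)),(sd((197,220)),(135,75,16))]
ro=[(tb((555,30)),(100,0,60)),(tb((554,358)),(-100,0,30)),(tb((502,74)),(82,30,10)),
 (sd((60,388)),(100,0,60)),(sd((333,480)),(-100,0,45))]
ro.pop(2)
def fit(L,p0):
    f=lambda p:np.concatenate([proj(c,W(p,X))-uv for (c,uv),X in L])
    r=least_squares(f,p0,loss="soft_l1"); print(r.x.round(4),np.degrees(r.x[2]).round(2)); print(f(r.x).reshape(-1,2).round(1).tolist()); return r.x
E
python3 - <<'E'
from fit import *
pc=fit(cr,[.5,-.1,-.35]); pr=fit(ro,[.5,.2,0])
np.save("pc.npy",pc);np.save("pr.npy",pr)
def box(x0,x1,y0,y1,z): return [(x0,y0,z),(x1,y0,z),(x1,y1,z),(x0,y1,z),(x0,y0,z)]
segs=[(pc,box(-125,135,-55,75,16)),(pc,box(-90,-60,-27.5,27.5,60)),(pc,box(60,90,-27.5,27.5,60)),(pc,[(-90,0,39),(-60,0,39)]),(pc,[(60,0,39),(90,0,39)]),(pc,[(112,-22,72),(112,22,72)]),
(pc,[(66,45,85),(84,45,85)]),(pr,box(-100,100,-15,15,45)),(pr,[(a*-100,15*np.cos(q),45+15*np.sin(q)) for a in(1,-1) for q in np.linspace(0,6.28,20)])]
out=[]
for C,(u0,v0,u1,v1) in((T,(245,160,415,280)),(S,(215,120,375,270))):
    f=4; im=cv2.resize(C["pixels"][v0:v1,u0:u1,::-1],None,fx=f,fy=f,interpolation=3)
    for p,L in segs:
        q=np.array([(proj(C,W(p,X))-[u0,v0]+.5)*f for X in L]).round().astype(np.int32)
        cv2.polylines(im,[q],False,(255,0,255),1)
    out.append(im)
h=max(o.shape[0] for o in out)
out=[cv2.copyMakeBorder(o,0,h-o.shape[0],0,0,0) for o in out]
o=np.hstack(out); o=cv2.resize(o,(800,int(o.shape[0]*800/o.shape[1])),interpolation=cv2.INTER_AREA);
cv2.imwrite("pics/ov.png",np.vstack([out[0][:480,:680][:300]*0,])if 0 else o)
# bystanders
print("bowl",atz(T,458/1.4,378/1.4,.02),"bottle",atz(T,437/1.4,205/1.4,.05),"brush",atz(T,540/1.4,217/1.4,.01))
E
```

```text
[ 0.5433 -0.1623 -0.3681] -21.09
[[-0.0, -0.2], [0.8, 0.5], [1.3, -0.5], [-0.3, -2.1], [-0.4, 0.3], [-1.3, 1.6], [0.1, 0.4], [0.6, -0.2], [-1.1, -1.1]]
[ 5.448e-01  1.677e-01 -5.000e-04] -0.03
[[0.3, -1.3], [0.1, 0.2], [-0.7, -0.1], [1.5, 0.8]]
bowl [ 0.39098598 -0.01104077  0.02      ] bottle [0.76923507 0.03274719 0.05      ] brush [ 0.75599626 -0.20177274  0.01      ]
```

View pics/ov.png

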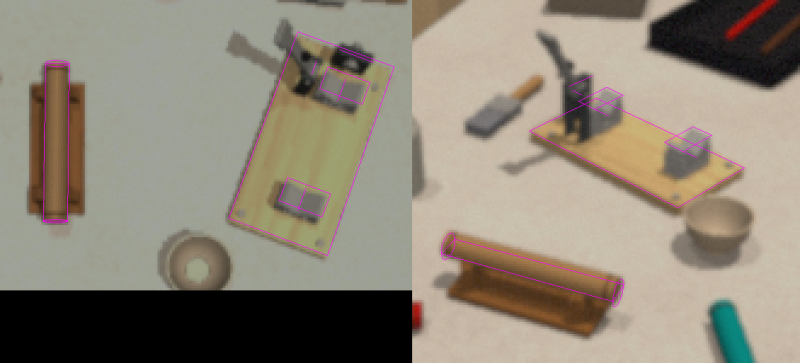

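```bash
python3 - <<'E'
from fit import *
pc=np.load("pc.npy")
def toseat(X): 
    d=X[:2]-pc[:2];c,s=np.cos(pc[2]),np.sin(pc[2]); return 1000*np.array([c*d[0]+s*d[1],-s*d[0]+c*d[1]])
for n,C in(("top",T),("side",S)):
    h=cv2.cvtColor(C["pixels"],cv2.COLOR_RGB2HSV)
    pts=[]
    for X0 in [(x,y) for x in range(-150,160,2) for y in range(-80,100,2)]:
        u,v=proj(C,W(pc,(*X0,16))); a=h[int(round(v)),int(round(u))]
        if 15<=a[0]<=32 and a[1]>85 and a[2]>100: pts.append(X0)
    P=np.array(pts)
    print(n,"ymin/ymax by x",[(x,P[abs(P[:,0]-x)<=2][:,1].min(),P[abs(P[:,0]-x)<=2][:,1].max()) for x in range(-110,121,25)])
    print("xmin/xmax by y",[(y,P[abs(P[:,1]-y)<=2][:,0].min(),P[abs(P[:,1]-y)<=2][:,0].max()) for y in range(-50,75,12)])
pr=np.load("pr.npy")
for z in(.2,.03): print(arm.solve_ik([pr[0],pr[1],z],[0,90,0]),arm.solve_ik([pr[0],pr[1],z],[0,90,180]))
for x in(-22,-133,-142):
  for yw in(0,180,90,-90):
    print(x,yw,arm.solve_ik(W(pc,(x,0,48)),[0,90,np.degrees(pc[2])+yw]))
E
```

```text
top ymin/ymax by x [(-110, np.int64(-12), np.int64(74)), (-85, np.int64(26), np.int64(74)), (-60, np.int64(-44), np.int64(74)), (-35, np.int64(-10), np.int64(74)), (-10, np.int64(-10), np.int64(76)), (15, np.int64(-2), np.int64(74)), (40, np.int64(-4), np.int64(76)), (65, np.int64(56), np.int64(72)), (90, np.int64(-48), np.int64(74)), (115, np.int64(-44), np.int64(56))]
xmin/xmax by y [(-50, np.int64(-96), np.int64(92)), (-38, np.int64(70), np.int64(126)), (-26, np.int64(-98), np.int64(114)), (-14, np.int64(-130), np.int64(110)), (-2, np.int64(-124), np.int64(108)), (10, np.int64(-102), np.int64(106)), (22, np.int64(-126), np.int64(126)), (34, np.int64(-94), np.int64(128)), (46, np.int64(-128), np.int64(128)), (58, np.int64(-128), np.int64(126)), (70, np.int64(-128), np.int64(126))]
side ymin/ymax by x [(-110, np.int64(-50), np.int64(88)), (-85, np.int64(-56), np.int64(86)), (-60, np.int64(22), np.int64(86)), (-35, np.int64(-4), np.int64(88)), (-10, np.int64(-54), np.int64(88)), (15, np.int64(-54), np.int64(88)), (40, np.int64(-56), np.int64(90)), (65, np.int64(-52), np.int64(86)), (
[... 1229 characters left out ...]
88714  107.01870709  10.71602351
  59.97825097 -15.85184375]
-133 0 [ 54.50348677   2.04351677 -42.81865829 121.13482438   1.64899078
  57.37672181  79.72222118]
-133 180 [ 47.47094078   1.63875866 -35.7498507  121.32296261   1.13702081
  57.35206247 -99.97286119]
-133 90 None
-133 -90 [ 50.24376515   1.78876546 -38.53382249 121.24675144   1.32323835
  57.36076807 -10.0818365 ]
-142 0 [ 54.4034486    0.60431211 -42.46790391 122.23849402   0.48476964
  57.31665627  80.58374158]
-142 180 [ 47.99622377   0.35032417 -36.11673618 122.40782163   0.24535628
  57.30941786 -99.34413289]
-142 90 None
-142 -90 [ 50.63986539   0.45145175 -38.73639726 122.33624696   0.33564776
  57.31204977  -9.36854872]
```

```bash
python3 - <<'E'
from h import *
pr=np.load("pr.npy"); o=[0,90,180]
p=arm.observe()["position"]
arm.move_straight([p[0],p[1],.36],rate=.25)
arm.reach([pr[0]-.02,pr[1],.34],o)
arm.move_straight([pr[0],pr[1],.12],rate=.2)
arm.move_straight([pr[0],pr[1],.027],rate=.08,f_stop=6)
print(arm.observe()["position"],arm.observe()["contact_force"])
arm.command_gripper(.0,25)
s=arm.observe();print(s["grip_width"],s["contact_force"])
arm.move_straight([pr[0],pr[1],.20],rate=.12)
s=arm.observe();print(s["t"],s["grip_width"],s["contact_force"],s["moment"],s["position"])
t=snapshot("top");q=snapshot("side")
c=[]
for C in(t,q):
    u,v=proj(C,[pr[0],pr[1],.219]).round().astype(int); c.append(cv2.resize(C["pixels"][max(v-60,0):v+60,u-65:u+65,::-1],(390,360),interpolation=3))
cv2.imwrite("pics/lift.png",np.hstack(c))
E
```

```text
[0.54528287 0.16793449 0.02757568] [-0.27353259  0.33080714 -0.5588385 ]
-0.0002957659274649604 [-0.5483515  -2.27649546  5.95901597]
9.175 -0.0002700150923103213 [ 0.36080441  0.65661085 -0.06355669] [0.03443301 0.04711037 0.03167968] [0.54433212 0.16756097 0.19914786]
```

View pics/lift.png

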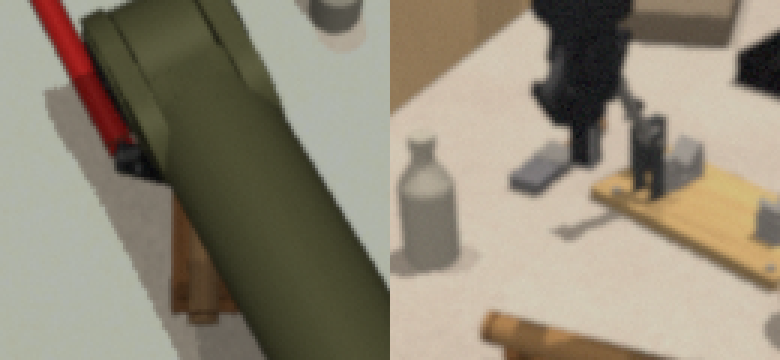

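The lift pictures show the fingers empty and the roller still at the rest (side crop (560,335)): the pads stand farther back when half open, so they squeezed off the top. I'll back off and look at the roller.

```bash
python3 - <<'E'
from h import *
arm.command_gripper(.085)
pr=np.load("pr.npy")
arm.reach([.40,.36,.30],[0,90,180])
t=snapshot("top");q=snapshot("side"); c=[]
for C in(t,q):
    u,v=proj(C,[pr[0],pr[1],.04]).round().astype(int); print(u,v); im=cv2.resize(C["pixels"][v-50:v+50,u-50:u+50,::-1],(400,400),interpolation=3)
    X=[pr+0]
    q_=np.array([(proj(C,[pr[0]+a,pr[1]+b,.045])-[u-50,v-50]+.5)*4 for a,b in((-.1,-.015),(.1,-.015),(.1,.015),(-.1,.015),(-.1,-.015))]).astype(np.int32)
    cv2.polylines(im,[q_],False,(255,0,255),1); c.append(im)
cv2.imwrite("pics/rest2.png",np.hstack(c)); print(arm.observe()["t"])
E
```

```text
268 218
263 232
11.175
```

View pics/rest2.png

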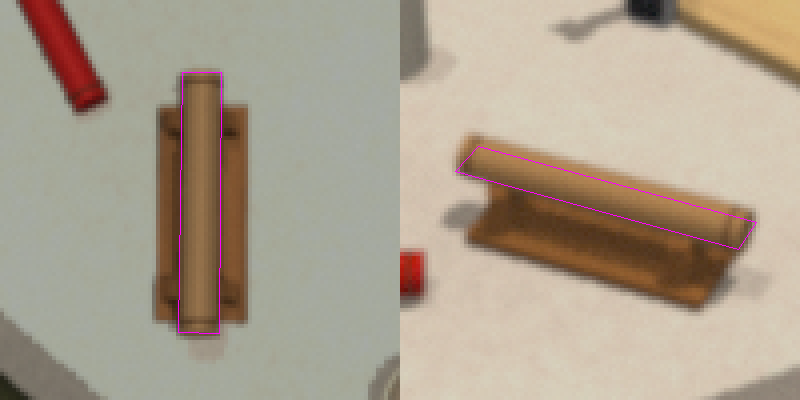

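The roller is back (or still) on its saddles at (268,218) in the top view, the rest unmoved. Retrying deeper, closing in steps, with a look before closing.

```bash
python3 - <<'E'
from h import *
pr=np.load("pr.npy"); o=[0,90,180]
arm.reach([pr[0],pr[1],.14],o)
print(arm.move_straight([pr[0],pr[1],.019],rate=.08,f_stop=6))
s=arm.observe();print(s["t"],s["position"],s["eef_rot"],s["contact_force"],s["joints"].round(0))
c=[]
for w in(.085,.04):
    arm.command_gripper(w,20); s=arm.observe(); print(w,s["grip_width"],s["contact_force"].round(2),s["moment"].round(2),s["position"].round(4))
    C=snapshot("side");u,v=proj(C,[pr[0],pr[1],.06]).round().astype(int);c.append(cv2.resize(C["pixels"][v-50:v+50,u-50:u+50,::-1],(400,400),interpolation=3))
cv2.imwrite("pics/g2.png",np.hstack(c))
E
```

```text
False
13.9583 [0.54521642 0.16785193 0.01950911] [-171.62160924   89.94593003    8.37300645] [ 0.15056401  0.26546894 -0.67782134] [  24.   27.  -52.  104.   24.   61. -128.]
0.085 0.08493613539350847 [ 0.19 -0.55  0.98] [-0.03  0.02  0.01] [0.545  0.1678 0.0193]
0.04 0.03996824311869048 [-0.49  0.04  0.69] [ 0.    0.   -0.06] [0.5448 0.1677 0.019 ]
```

View pics/g2.png

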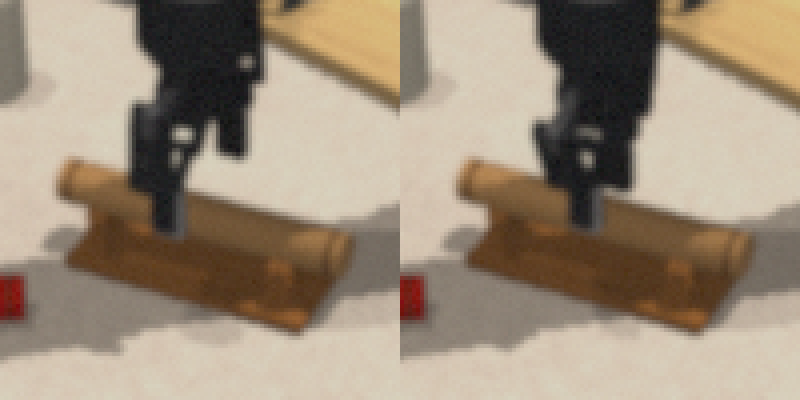

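Gripper straddles the roller properly at (185,200), pads reaching below the axis. Closing in steps.

```bash
python3 - <<'E'
from h import *
for w in(.034,.030,.027,.022):
    arm.command_gripper(w,20); s=arm.observe(); print(w,s["grip_width"].round(4),s["contact_force"].round(2),s["moment"].round(2),s["position"].round(4))
    if s["grip_width"]<.024: break
else:
    arm.command_gripper(.022,40); arm.dwell(.2)
    s=arm.observe();print(s["t"],s["grip_width"],s["contact_force"].round(2))
E
```

```text
Traceback (most recent call last):
AttributeError: 'float' object has no attribute 'round'
```

```bash
python3 - <<'E'
from h import *
for w in(.032,.030,.027,.022):
    arm.command_gripper(w,20); s=arm.observe(); print(w,round(s["grip_width"],4),s["contact_force"].round(2),s["moment"].round(2),s["position"].round(4))
    if s["grip_width"]<.024: break
else:
    arm.command_gripper(.022,40); arm.dwell(.2)
    s=arm.observe();print(s["t"],s["grip_width"],s["contact_force"].round(2))
E
```

```text
0.032 0.0318 [ 0.77 -0.43 -0.37] [-0.02 -0.01 -0.01] [0.5448 0.1677 0.019 ]
0.03 0.0298 [-0.15  0.74 -0.32] [-0.01 -0.03  0.04] [0.5448 0.1677 0.019 ]
0.027 0.0272 [-0.39 -3.99  1.91] [-0.66  0.2  -0.  ] [0.5448 0.1667 0.019 ]
0.022 0.0252 [-1.16 -4.88  4.53] [-1.19  0.31  0.02] [0.5448 0.1665 0.0191]
16.3 0.02352244689247906 [-1.87 -4.86  5.75]
```

```bash
python3 - <<'E'
from h import *
pr=np.load("pr.npy")
C=snapshot("side");u,v=proj(C,[pr[0],pr[1],.06]).round().astype(int)
for px,py,w in((170,236,.042),(188,230,.02),):
  for y in (pr[1]+w,pr[1]+w+.008,pr[1]+w+.0145):
    c,d=ray(C,u-50+px/4,v-50+py/4); print(px,y.round(3),(c+d*(y-c[1])/d[1]).round(3))
# roller silhouette top edge at crop x=185 : and end discs
for px,py in((70,160),(345,240),(345,262)):
    print(atz(C,u-50+px/4,v-50+py/4,.045).round(3))
cv2.imwrite("pics/g3.png",cv2.resize(C["pixels"][v-50:v+50,u-65:u+65,::-1],(780,600),interpolation=3))
E
```

```text
170 0.21 [0.546 0.21  0.06 ]
170 0.218 [0.542 0.218 0.067]
170 0.224 [0.538 0.224 0.073]
188 0.188 [0.544 0.188 0.05 ]
188 0.196 [0.54  0.196 0.056]
188 0.202 [0.537 0.202 0.062]
[0.653 0.146 0.045]
[0.452 0.151 0.045]
[0.444 0.172 0.045]
```

View pics/g3.png

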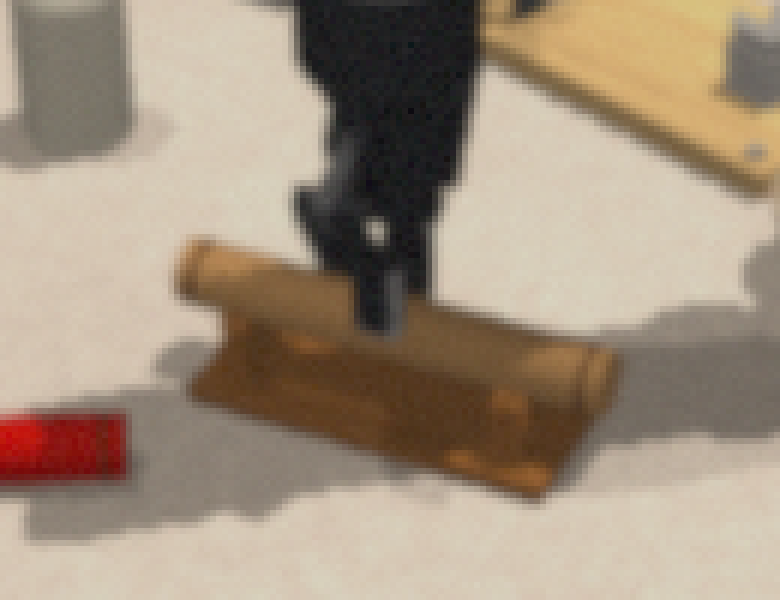

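The close-up shows the fingertips (375,330) only at about the roller's mid height: tips are ~25 mm higher than the reported TCP implies, hence the slipping. I'll open, and feel for the rest's board (top at 10 mm) to calibrate the height.

```bash
python3 - <<'E'
from h import *
pr=np.load("pr.npy"); y=pr[1]-.002
arm.command_gripper(.046,20)
s=arm.observe();print(s["contact_force"].round(2))
r=arm.move_straight([pr[0],y,-.022],rate=.04,f_stop=4)
s=arm.observe();print(r,s["t"],s["position"].round(4),s["contact_force"].round(2),s["moment"].round(2),s["grip_width"])
E
```

```text
[ 0.49 -0.48  0.22]
False 17.875 [ 0.5451  0.1659 -0.0217] [ 0.06  1.17 -0.44] [-0.02  0.02 -0.02] 0.046051961272896604
```

```bash
python3 - <<'E'
from h import *
pr=np.load("pr.npy"); y=pr[1]-.002
arm.move_straight([pr[0],y,-.014],rate=.05)
for w,f in((.031,20),(.024,20),(.020,40)):
    arm.command_gripper(w,f); s=arm.observe(); print(w,round(s["grip_width"],4),s["contact_force"].round(2),s["moment"].round(2),s["position"].round(4))
z=s["position"]
if s["grip_width"]>.028:
    arm.move_straight([z[0],z[1],z[2]+.02],rate=.06); s=arm.observe(); print(round(s["grip_width"],4),s["contact_force"].round(2),s["moment"].round(2),s["t"])
E
```

```text
0.031 0.0308 [0.59 0.05 0.33] [ 0.05 -0.07  0.01] [ 0.5448  0.1658 -0.0141]
0.024 0.0296 [-0.1   3.09  0.58] [ 0.37  0.03 -0.06] [ 0.5448  0.1663 -0.0139]
0.02 0.029 [0.08 3.13 0.75] [ 0.49  0.02 -0.03] [ 0.5448  0.1663 -0.0138]
0.029 [ 0.14  0.66 -1.43] [-0.04 -0.04  0.01] 19.4
```

Held squarely now (width 29–30 mm). Carry it over high and lay it.

```bash
cat >> h.py <<'E'
pc=np.load("pc.npy"); YAW=np.degrees(pc[2])+180
def W(x,y,z):  # seat frame mm -> world m (z mm above table)
    c,s=np.cos(pc[2]),np.sin(pc[2]); return [pc[0]+(c*x-s*y)/1000,pc[1]+(s*x+c*y)/1000,z/1000]
def st(m=""):
    s=arm.observe(); c,n=np.cos(pc[2]),np.sin(pc[2]); f=s["contact_force"]; d=(s["position"][:2]-pc[:2])*1000
    print(m,"t",round(s["t"],2),"seat",np.round([c*d[0]+n*d[1],-n*d[0]+c*d[1],s["position"][2]*1000],1),"F",np.round([c*f[0]+n*f[1],-n*f[0]+c*f[1],f[2]],2),"w",round(s["grip_width"],4)); return s
E
python3 - <<'E'
from h import *
p=arm.observe()["position"]
arm.move_straight([p[0],p[1],.20],rate=.25)
arm.reach(W(-24,0,200),[0,90,YAW]); st("above")
arm.move_straight(W(-24,0,25),rate=.2); st()
arm.dwell(.2)
r=arm.move_straight(W(-24,0,-4),rate=.025,f_stop=3); s=st(f"down {r}")
C=snapshot("top");D=snapshot("side");c=[]
for A in(C,D):
    u,v=proj(A,W(0,0,60)).round().astype(int); c.append(cv2.resize(A["pixels"][v-50:v+50,u-50:u+50,::-1],(400,400),interpolation=3))
cv2.imwrite("pics/laid.png",np.hstack(c))
E
```

```text
above t 21.54 seat [-24.4   2.1 199.9] F [-0.18  0.87 -0.96] w 0.0289
 t 22.57 seat [-23.    0.6  26.1] F [-0.19 -0.26 -0.88] w 0.0291
down True t 23.64 seat [-24.1  -0.1   1.3] F [ 0.91 -1.1   2.8 ] w 0.029
```

View pics/laid.png

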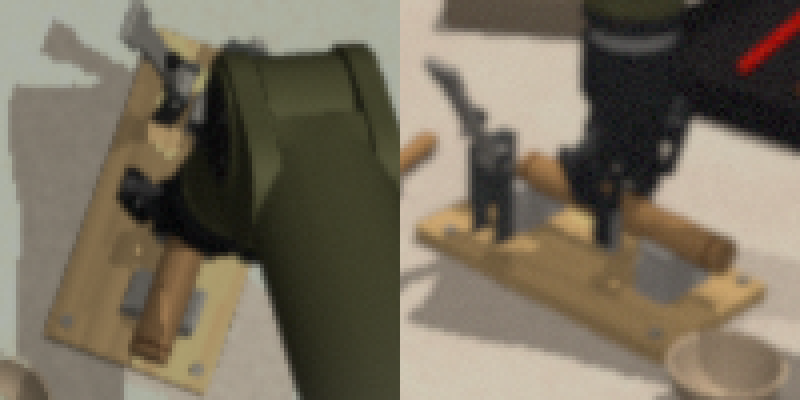

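Contact at the predicted height; roller lies in both Vs, near end about (148,340) in the top crop, bowl untouched at (725,365). Release, then push its free end by feel.

```bash
python3 - <<'E'
from h import *
arm.command_gripper(.034,20); arm.command_gripper(.06); st("rel")
arm.move_straight(W(-24,0,80),rate=.2)
arm.command_gripper(0,20)
arm.move_straight(W(-146,0,80),rate=.2); 
arm.move_straight(W(-146,0,15),rate=.15,f_stop=6); arm.dwell(.2); st("behind")
r=arm.move_straight(W(-136,0,15),rate=.03,f_stop=3); st(f"a{r}")
r=arm.move_straight(W(-95,0,15),rate=.010,f_stop=7.5); st(f"push{r}")
for i in range(4): arm.dwell(.2); st()
E
```

```text
rel t 24.34 seat [-25.3  -0.3   0.6] F [-0.39  0.38 -0.15] w 0.0602
behind t 27.03 seat [-144.9   -0.    15.9] F [ 0.05 -0.28  0.22] w 0.0001
aFalse t 27.52 seat [-135.9    0.2   15. ] F [-0.83  0.83 -1.39] w -0.0
pushTrue t 30.0 seat [-1.108e+02  1.000e-01  1.450e+01] F [ 0.39 -0.21 -0.03] w -0.0001
 t 30.2 seat [-111.8    0.    14.1] F [ 0.31 -0.55 -0.72] w -0.0001
 t 30.4 seat [-112.     0.    14.1] F [-0.24  0.52  0.2 ] w -0.0003
 t 30.6 seat [-112.1    0.    14.1] F [ 0.21  0.69 -0.11] w 0.0003
 t 30.8 seat [-1.121e+02  1.000e-01  1.410e+01] F [-0.45  0.33 -0.83] w -0.0001
```

The stop reflex backs off. I'll press in small steps and hold.

```bash
python3 - <<'E'
from h import *
def Fx(n=4):
    f=[]
    for _ in range(n): arm.dwell(.03); f.append(arm.observe()["contact_force"])
    f=np.mean(f,0); return f@[np.cos(pc[2]),np.sin(pc[2]),0]
x=-112.; 
while x<-104:
    arm.move_straight(W(x,0,14.1),rate=.012); f=Fx(); print(round(x,2),round(f,2))
    if f<-5.5: break
    x+=.6 if f>-2.5 else .3
arm.dwell(.7); print(Fx(),x); st()
E
```

```text
-112.0 0.23
-111.4 -0.13
-110.8 -0.2
-110.2 -1.02
-109.6 -5.27
-109.3 -6.7
-6.244508755682604 -109.30000000000003
 t 33.93 seat [-110.5   -0.    13.9] F [-6.2  -0.11  5.25] w 0.0002
```

Roller pressed on the stud with 6.2–6.7 N, held over 0.7 s. Now the strap.

```bash
python3 - <<'E'
from h import *
OFF=30.; H=14.5
def M(y,ztip,rate=.1,f=None,x=75): return arm.move_straight(W(x,y,ztip-OFF),rate=rate,f_stop=f)
arm.move_straight(W(-125,0,14),rate=.05)
arm.move_straight(W(-140,0,240),rate=.3)
arm.reach(W(75,145,240),[0,90,YAW]); 
M(145,150,.2); arm.dwell(.1); st("beside")
r=M(24,150,.1,15); st(f"swung {r}")
for th in np.linspace(1.0,.35,8):
    y=45-90*np.cos(th)+4*np.sin(th)+H; z=85+90*np.sin(th)+4*np.cos(th)
    r=M(y,z,.08,15)
    if r: break
st(f"arc {th:.2f} {r}")
M(y+3,z+40,.15)
c=[]
for A in(snapshot("top"),snapshot("side")):
    u,v=proj(A,W(30,0,70)).round().astype(int); c.append(cv2.resize(A["pixels"][v-50:v+50,u-50:u+50,::-1],(400,400),interpolation=3))
cv2.imwrite("pics/strap.png",np.hstack(c)); st()
E
```

```text
beside t 37.17 seat [ 76.1 145.5 122.3] F [-0.27  0.1  -0.02] w -0.0
swung True t 37.79 seat [ 75.3 101.6 122.5] F [-0.77  1.31  4.67] w -0.0002
arc 0.35 False t 40.88 seat [ 74.6 -24.2  88.9] F [-0.01  1.06 -0.63] w -0.0002
 t 41.4 seat [ 74.4 -21.1 128.7] F [ 0.07  0.95 -0.03] w 0.0001
```

View pics/strap.png

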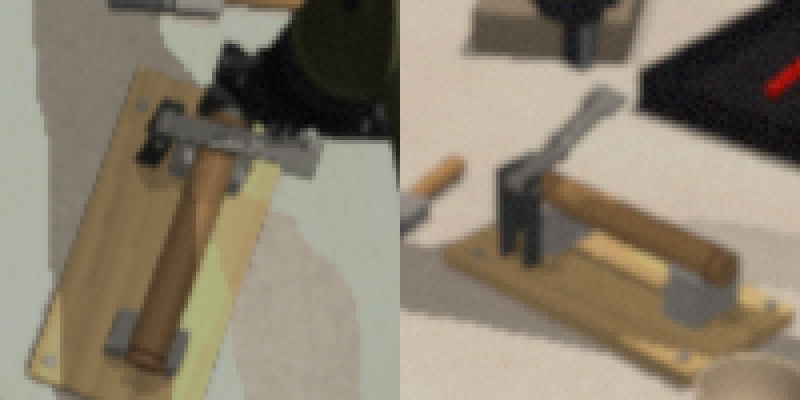

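Strap is over the roller (tab at (300,158) top crop), roller still in both Vs against the stop. Press down by feel.

```bash
python3 - <<'E'
from h import *
def Fz(n=4):
    f=[]
    for _ in range(n): arm.dwell(.03); f.append(arm.observe()["contact_force"][2])
    return np.mean(f)
arm.move_straight(W(75,-40,128),rate=.15); b=Fz(); print("bias",b)
r=arm.move_straight(W(75,-40,45),rate=.025,f_stop=4.5); s=st(f"press {r}")
z=s["position"][2]*1000+.5
while arm.observe()["t"]<62:
    arm.move_straight(W(75,-40,z),rate=.03); f=Fz()-b; print(round(z,2),round(f,2),end="; ")
    if f>5.6: break
    z-=.8 if f<3.2 else .4
arm.dwell(.7); print("held",Fz()-b); st()
E
```

```text
bias -0.20247400179737504
press True t 44.07 seat [ 75.  -40.4  64.5] F [ 0.1  -0.15  3.36] w 0.0003
64.96 2.26; 64.16 5.54; 63.76 7.2; held 6.613058808490324
 t 46.05 seat [ 75.2 -39.8  64.3] F [-1.08  0.42  6.39] w 0.0002
```

```bash
python3 - <<'E'
from h import *
arm.move_straight(W(75,-40,130),rate=.1); 
arm.reach([.45,-.42,.30],[0,90,YAW]); st("clear")
c=[]
for A in(snapshot("top"),snapshot("side")):
    u,v=proj(A,W(20,0,60)).round().astype(int); c.append(cv2.resize(A["pixels"][v-50:v+50,u-50:u+50,::-1],(400,400),interpolation=3))
    print(proj(A,W(0,0,60))-[u-50,v-50])
cv2.imwrite("pics/final.png",np.hstack(c))
E
```

```text
clear t 48.0 seat [   5.7 -272.2  299. ] F [ 0.16  0.56 -0.3 ] w 0.0
[47.47802841 56.60985554]
[54.74282737 52.14206534]
```

View pics/final.png

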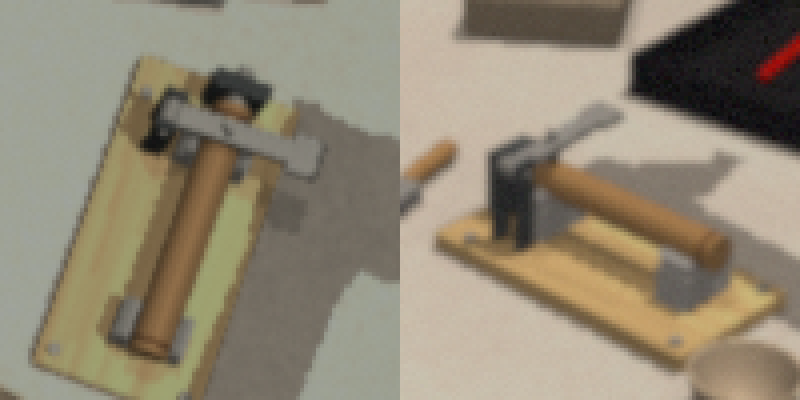

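```bash
python3 - <<'E'
from h import *
for n in("top","side"):
    A=snapshot(n); o=proj(A,W(20,0,60)).round()-50
    print(n,"hinge",((proj(A,W(75,45,85))-o)*4).round(),[(th,((proj(A,W(75,45-115*np.cos(th),85+115*np.sin(th)))-o)*4).round()) for th in(.02,.1,.2,.4)])
E
```

```text
top hinge [172. 105.] [(0.02, array([321., 160.])), (0.1, array([323., 156.])), (0.2, array([325., 152.])), (0.4, array([323., 141.]))]
side hinge [110. 167.] [(0.02, array([209., 118.])), (0.1, array([209., 108.])), (0.2, array([208.,  96.])), (0.4, array([203.,  73.]))]
```

```bash
python3 -c "
from h import *
st(); arm.close_job()"
```

```text
t 48.2 seat [   5.9 -272.4  299.3] F [-0.34  0.08  0.41] w 0.0003
the job is handed in; nothing more can be done
```

The job is done and handed in at about 48 s. The roller lies in both Vs with its end on the stud, and the strap is down on it.

- **Laying:** I took the roller off its rest and lowered it into the Vs at seat x of about -24. Contact came at the height I had predicted from the grasp.
- **Stud:** I pushed the free end until it met the stud and held it at 6.2–6.7 N for over 0.7 s. An earlier push stopped at its 7.5 N limit and sprang back, so I pressed again in small steps.
- **Strap:** I swung it over and pressed the tab with about 6.6 N for 0.7 s. That works out at about 7–12 N on the roller, depending on which part of the fingertip bore on the tab.
- **Last check:** The final pictures show the roller in both Vs at the stop. The strap angle reads about 0.06 rad, inside the expected range. The bowl and the brush look where they were, as far as the crop shows them. The bottle was outside it.

**What went wrong or disagreed:**
- The first grasp closed empty and slipped off the roller. The fingertips were about 30 mm higher than the reported TCP suggested, so I corrected the height by feel.
- The first touch on the strap's back tripped the 15 N stop; the swing then went on normally.
- I did not check the contact on the stud again by force after clamping, only by picture.

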